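# Take the filter hatch off a bench dust extractor

## Task

Loosen the three orange captive thumbscrews on the dust extractor's sloping hatch, turning each one counter-clockwise to its stop while the cover stays in its seat. Then lift the cover off by its black handle and set it down, without dropping it, level, centred and square on the two wooden battens with the screws upwards. Do not disturb the can, the brush or the cordless driver.

Things in the scene. Friction and masses are not known exactly. Their poses are not given: they have to be found in the camera images.
- extractor: Green bench dust extractor, fixed, 285 long (x) by 222 wide (y). Origin on the bench under the centre of its hatch; x points to its back, y to its left, z up. Its top slopes: a 190 x 206 hatch seat rises at 30 degrees towards the back, front edge 57 and back edge 153 above the bench
- extractor_seat (a point): Centre of the hatch seat, 105 above the extractor's origin; axes those of the extractor. 5 mm lips stand along the seat's low edge and both sides, with 2 to 3 mm of play to the cover. The seat has a slot under each screw, 34 mm along cover y, 16 mm along cover x
- extractor_motor (a point): Middle of the black motor cylinder, 64 diameter, 150 long along the extractor's y, half sunk in the level deck (153 high) behind the slope, at x +140, its top 192 above the bench; axes those of the extractor
- cover: Aluminium hatch cover plate, 170 (x) x 200 (y) x 5 mm, with handle and screws 0.4 to 0.75 kg. Origin at the centre of its underside; z is its outward normal, x points up the slope when seated, y to the left. Seated, its origin is at the seat centre and its z leans 30 degrees towards the extractor's front. The captive screws stay in it when it is lifted
- cover_feet (a point): Centre of the cover, at the level of the lowest ends of the screw feet, 15 mm below its underside; axes those of the cover. Each screw has an 8 mm shank ending in a 28 x 8 x 6 mm cross foot parallel to its wing. Once all are loosened, lifting the cover along its own z by 20 mm clears the feet from the slots
- cover_handle (a point): Centre of the cover's black handle bar: 80 mm along cover y, 14 wide, 14 high, on two posts 68 mm apart (26 mm free height beneath), this point 43 above the cover's underside over its centre; axes those of the cover
- rest: Drying rest, fixed: two pine battens 170 long (its x), 18 wide, at y +40 and -40, tops 30 above the bench, on a 200 x 200 x 4 cardboard sheet. Origin on the bench midway between them. The cover goes on the batten tops, centred here, its y along the rest's y (either way round): one screw foot hangs between the battens, one outside each, 12 mm to spare sideways
- can: Bystander: aluminium can with a red cap, upright, 66 diameter, 160 high, loose. Origin at the centre of its base
- brush: Bystander: paintbrush with a white handle lying along its x, 180 long, 42 wide, 20 high, loose. Origin under its middle
- driver: Bystander: blue and black cordless driver lying along its x, 180 long, 48 wide, 48 high, loose. Origin under its middle
- screw_left (a joint): Orange captive quarter-turn thumbscrew at x +50, y +75 mm in the cover's frame. Value (rad): angle of its wing from the cover's x axis, counter-clockwise seen from outside (about cover +z). Starts tight at 0.1 to 0.5; loosens counter-clockwise to a stop at 1.571 (wing along cover y), where its foot comes free of the slot; below about 1.3 it still holds. Stays where left; 0.06 N m to turn
- screw_left_grip (a point): On the axis of screw_left, at mid-height of its wing: 34 above the cover's underside (29 above its outer face). The wing is 44 long, 14 thick and 34 high (13 to 47 above the underside) on a 22 mm collar 8 mm high. This point's z is the screw axis, its x runs along the wing
- screw_right (a joint): Orange captive quarter-turn thumbscrew at x +50, y -75 mm in the cover's frame. Value (rad): angle of its wing from the cover's x axis, counter-clockwise seen from outside (about cover +z). Starts tight at 0.1 to 0.5; loosens counter-clockwise to a stop at 1.571 (wing along cover y), where its foot comes free of the slot; below about 1.3 it still holds. Stays where left; 0.06 N m to turn
- screw_right_grip (a point): On the axis of screw_right, at mid-height of its wing: 34 above the cover's underside (29 above its outer face). The wing is 44 long, 14 thick and 34 high (13 to 47 above the underside) on a 22 mm collar 8 mm high. This point's z is the screw axis, its x runs along the wing
- screw_low (a joint): Orange captive quarter-turn thumbscrew at x -58, y 0 mm in the cover's frame. Value (rad): angle of its wing from the cover's x axis, counter-clockwise seen from outside (about cover +z). Starts tight at 0.1 to 0.5; loosens counter-clockwise to a stop at 1.571 (wing along cover y), where its foot comes free of the slot; below about 1.3 it still holds. Stays where left; 0.06 N m to turn
- screw_low_grip (a point): On the axis of screw_low, at mid-height of its wing: 34 above the cover's underside (29 above its outer face). The wing is 44 long, 14 thick and 34 high (13 to 47 above the underside) on a 22 mm collar 8 mm high. This point's z is the screw axis, its x runs along the wing

How it is judged (in metres and radians):
On the way, in this order (a step that is already met when the one before it is completed fails the run):
1. All three thumbscrews are turned to their stops (each beyond 1.33 rad) with the cover still in its seat (moved less than 12 mm) (value of joint each of screw_left, screw_right, screw_low above 1.33 rad and distance of cover from where it was at the start of the episode below 0.012 m), for 0.1 s.
2. The gripper holds the cover at least 50 mm above its seat (z of cover in the frame of extractor above 0.155 m and contact force between the fingers and cover above 1 N), for 0.1 s.
3. The cover, still in the gripper, has been lowered to less than 12 mm above the batten tops, over the rest (x of cover in the frame of rest between -0.035 and 0.035 m and y of cover in the frame of rest between -0.02 and 0.02 m and angle between the y axis of cover and the y axis of rest, either way round below 0.2 rad and z of cover in the frame of rest below 0.042 m and contact force between the fingers and cover above 1 N), for 0.05 s.
At the end, for the whole second after the job is handed in: The cover lies still and released on both batten tops, screws up and level within 0.06 rad, its centre within 35 mm along and 20 mm across the battens of the rest's centre, square to the rest within 0.2 rad either way round (x of cover in the frame of rest between -0.035 and 0.035 m and y of cover in the frame of rest between -0.02 and 0.02 m and angle between the y axis of cover and the y axis of rest, either way round below 0.2 rad and z of cover in the frame of rest between 0.026 and 0.034 m and angle between cover's own z axis and vertical below 0.06 rad and linear speed of cover below 0.02 m/s and contact force between the fingers and cover below 0.1 N); the robot touches nothing.
It fails at once if The can is moved more than 30 mm or tipped (distance of can from where it was at the start of the episode above 0.03 m or angle between can's own z axis and vertical above 0.3 rad).
It fails at once if The brush is moved more than 30 mm (distance of brush from where it was at the start of the episode above 0.03 m).
It fails at once if The driver is moved more than 30 mm (distance of driver from where it was at the start of the episode above 0.03 m).
It also fails if it takes over 72 s, if anything falls off the work surface, if the arm or the gripper's body presses on something with over 40 N, if the wrist force passes 120 N, or if a joint passes its speed limit or range.

## Robot

A 6-joint arm with a two-finger parallel gripper is mounted at the origin on the work surface. World frame = base frame: x ahead of the robot, y to its left, z up, the work surface at z = 0. Lengths are in mm, angles in rad, forces in N, time in s.
With the tool pointing down it reaches from about 300 to 875 mm from the base axis. Payload 4.2 kg.
Tool frame: the origin (TCP) lies midway between the tips of the shut fingers; the grasp point (between the pads) lies 19 mm behind it; z points along the fingers, y is the direction in which the jaws open and shut (so a half turn about z gives the same grasp; the last joint's range is limited). The gripper opens to 85 mm and grips with 20 to 120 N. Pads are 22 mm wide; open, the fingers measure 114 mm over their backs; the gripper's body (76 mm by 85 mm) begins 54 mm behind the grasp point. The pads swing forward as they close: fully open they stand 13 mm farther back than shut.
Start: joints at [1.156, 0.32, 1.565, -0, 1.257, -0.02], TCP at [221.162, 530.781, 231.338] pointing down, gripper open.
Joint ranges: [-3.11, 3.11], [-0.84, 2.01], [0.21, 2.61], [-1.34, 4.49], [0.05, 2.63], [-2.56, 2.56]. Speed limits (rad/s): [2.57, 2.57, 3.14, 3.14, 3.14, 3.14].

## Interface

Orientations are given as a unit quaternion [x, y, z, w].
In Python, from workcell import get_obs, eyes, manip gives the robot as it stands.
- The arm moves only by the shell command python3 -m jog 'ROWS'. ROWS is JSON, a list of rows, each a list of 5 numbers: the shift along the world's x, y, z scaled (see below), then the turn about the world's z scaled (see below), then the opening, from 0 (shut) to 1 (fully open). A call has 1 to 10 rows; each row shifts and turns the commanded pose from where the row before left it; what a row does not reach is not made up. The controller multiplies each number of a shift by 20 mm and each number of a turn by 4 degrees. A row lasts 1/12 s, in which the tool goes at most 41.7 mm and 7.16 degrees, less where a joint would pass 70% of its speed; a pose out of reach is approached as far as the arm can. A call with a number of a shift or a turn outside -1 to 1 is refused whole. A call with a gripper value outside its range is refused whole. The fingers move at their own pace and stop on an object; the grip force is fixed at half the most. Time passes only in rows, so rows that do not move let the fingers close. It gives the time, the measured TCP pose, the force and the opening at its end, in the units of the state.
- get_obs(): the state, without advancing time (a new reading comes with each control period).
- eyes.read_camera(name): name is "side" or "top"; returns a dict with "color" (384x512x3 uint8, blue, green, red), "fx", "fy", "cx", "cy" (pixels), "extrinsics" (4x4, takes a point from camera to world coordinates). Camera axes: x right, y down, z forward; pixel columns grow to the right and rows downward; lengths in mm; the calibration is good to about 2 mm. A picture is of the moment at which its call begins. There is no depth.
- manip.finish_job(): hands the job in, once; it reports no verdict.
The state is a dict: "time": time; "joint_positions": joint angles; "joint_vel": joint speeds; "joint_torque": joint torques, N m; "eef_pos": TCP position; "orientation": TCP orientation; "contact_force": force on the tool from outside, world axes, zero at the start; "torque": the same for the moment, N m; "gripper_width": opening from 0.0 (shut) to 1.0 (fully open).
Only numpy, scipy, OpenCV 4.12 (cv2) and the standard library are available. Lean on these libraries where they do the work, as an engineer would, in place of code of your own. Each camera call takes 0.05 s, during which the arm holds its last target. There are 200 camera calls.

## Working session

There is one attempt and no reset: what is moved stays moved. The work goes in short steps, Python scripts to look and compute and a shell command to move; the robot and the scene stay as the last step left them, time stands still between calls to the robot, and variables do not carry over. Pictures are saved under pics/ and viewed, about 8 in all and at most 12, crops included, and the job is handed in when it is done.

```bash
ls; mkdir -p pics; python3 - <<'E'
from workcell import get_obs, eyes
import cv2,numpy as np
print(get_obs())
for n in("side","top"):
    d=eyes.read_camera(n); np.savez(f"pics/{n}0.npz",**d)
    cv2.imwrite(f"pics/{n}0.png",cv2.resize(d["color"],(800,600)))
    print(n,d["fx"],d["fy"],d["cx"],d["cy"]);print(np.round(d["extrinsics"],3).tolist())
E
```

```text
pics
{'time': 0.0, 'joint_positions': array([ 1.15601617e+00,  3.20302629e-01,  1.56568464e+00, -8.72190274e-06,
        1.25738871e+00, -1.99865700e-02]), 'joint_vel': array([ 8.73372960e-04,  9.60522322e-05, -6.30440772e-04,  1.40886788e-03,
       -8.53559731e-05, -1.19276836e-03]), 'joint_torque': array([ 3.66433844e-03, -4.15515697e+01, -2.34166539e+01,  2.10495291e-04,
        8.05107993e-03, -5.49302172e-06]), 'eef_pos': array([220.95764349, 530.33463461, 230.47391514]), 'orientation': array([ 1.96115945e-01,  9.80580308e-01, -8.71572651e-04, -1.88260054e-04]), 'contact_force': array([0.16675161, 0.20740665, 0.06151734]), 'torque': array([ 0.05104487, -0.00669803, -0.00364964]), 'gripper_width': 0.9983084393385235}
side 423.0594649979204 423.0594649979204 251.17306129318172 191.62649379568236
[[1.0, 0.02, -0.009, 542.435], [0.021, -0.775, 0.632, -625.432], [0.006, -0.632, -0.775, 876.552], [0.0, 0.0, 0.0, 1.0]]
top 370.5823996213045 370.5823996213045 248.98960359980268 186.0650724168114
[[-0.003, -0.981, 0.195, 362.771], [-1.0, 0.004, 0.003, -10.887], [-0.003, -0.195, -0.981, 1055.791], [0.0, 0.0, 0.0, 1.0]]
```

View pics/top0.png

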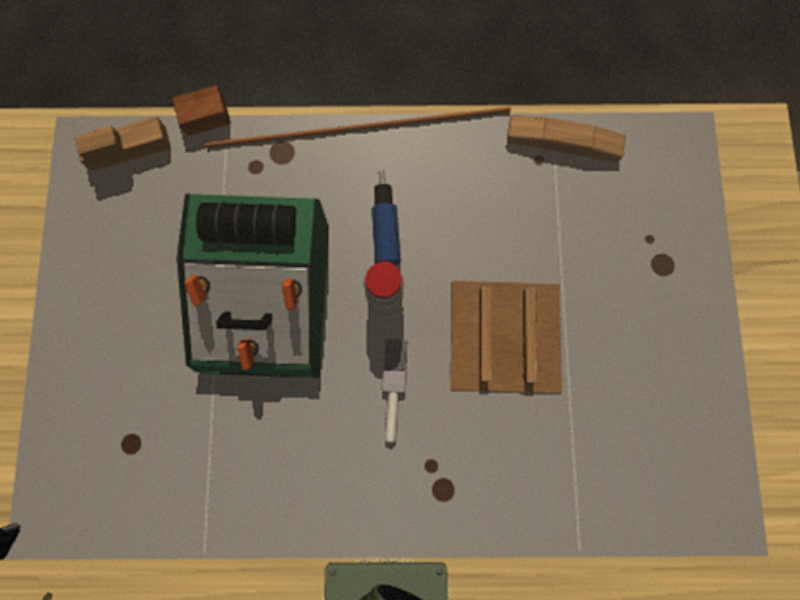

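View pics/side0.png

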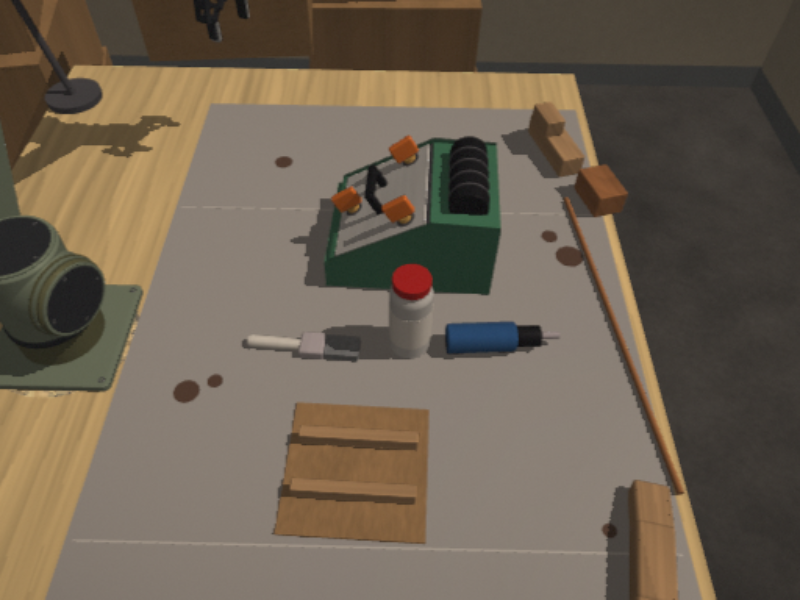

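Both views show the extractor at left with three orange wings roughly along the slope. The can, brush and driver are in the middle and the rest is at right. Next I locate the screws, handle and rest.

```bash
cat > h.py <<'E'
import cv2,numpy as np
from workcell import eyes,get_obs
class Cam:
    def __init__(s,n,f=None):
        d=np.load(f) if f else eyes.read_camera(n)
        s.im=d["color"];s.f=float(d["fx"]);s.c=np.array([float(d["cx"]),float(d["cy"])]);s.E=np.array(d["extrinsics"])
    def ray(s,p): return s.E[:3,:3]@np.r_[(np.array(p)-s.c)/s.f,1]
    def plane(s,p,z):
        r=s.ray(p);o=s.E[:3,3];return o+r*(z-o[2])/r[2]
    def proj(s,P):
        q=(np.atleast_2d(P)-s.E[:3,3])@s.E[:3,:3];return q[:,:2]/q[:,2:]*s.f+s.c
def tri(a,pa,b,pb):
    ra,rb=a.ray(pa),b.ray(pb);oa,ob=a.E[:3,3],b.E[:3,3]
    t=np.linalg.lstsq(np.c_[ra,-rb],ob-oa,rcond=None)[0]
    A,B=oa+ra*t[0],ob+rb*t[1];return (A+B)/2,np.linalg.norm(A-B)
def blobs(m,amin=30):
    n,l,s,c=cv2.connectedComponentsWithStats(m.astype(np.uint8))
    return [(c[i],s[i,4],l==i) for i in range(1,n) if s[i,4]>=amin]
def orange(im):
    h=cv2.cvtColor(im,cv2.COLOR_BGR2HSV);return (h[...,0]>5)&(h[...,0]<16)&(h[...,1]>195)&(h[...,2]>110)
E
cat > m1.py <<'E'
from h import *
T=Cam("top","pics/top0.npz");S=Cam("side","pics/side0.npz")
ot,os=[blobs(orange(c.im)) for c in(T,S)]
for n,o in(("T",ot),("S",os)):
    for c,a,m in o:
        p=np.argwhere(m)[:,::-1].astype(np.float32);r=cv2.minAreaRect(p);print(n,c.round(1),a,np.round(r[1],1),round(r[2]))
# sheet
for n,c in(("T",T),("S",S)):
    h=cv2.cvtColor(c.im,cv2.COLOR_BGR2HSV)
    m=(h[...,0]>8)&(h[...,0]<18)&(h[...,1]>100)&(h[...,2]>60)
    roi=np.zeros_like(m)
    if n=="T": roi[170:260,280:370]=1
    else: roi[250:355,170:285]=1
    m=cv2.morphologyEx((m&roi).astype(np.uint8),cv2.MORPH_CLOSE,np.ones((7,7)))
    b=max(blobs(m),key=lambda b:b[1]);cs=cv2.findContours(b[2].astype(np.uint8),0,2)[0][0]
    q=cv2.approxPolyDP(cv2.convexHull(cs),5,True)[:,0]
    P=np.array([c.plane(x,4)[:2] for x in q]);print(n,"sheet",q.tolist(),P.round(1).tolist(),P.mean(0).round(1))
E
python3 m1.py
```

```text
T [183.9 187.3] 70 [18.  6.] 90
T [124.  189.7] 35 [9.7 3.9] 68
T [155.3 227. ] 66 [16.4  5.2] 82
S [258.   95.3] 158 [10.8 14.7] 56
S [219.6 125.6] 88 [ 7.8 13.4] 45
S [255.5 131.3] 107 [11.2 17. ] 63
T sheet [[289, 180], [357, 182], [358, 251], [288, 248]] [[589.3, -124.2], [582.5, -321.0], [385.6, -311.9], [394.6, -116.6]] [ 488.  -218.4]
S sheet [[190, 258], [273, 262], [271, 347], [176, 341]] [[392.5, -119.3], [588.1, -125.3], [581.7, -323.4], [385.7, -315.6]] [ 487.  -220.9]
```

```bash
python3 - <<'E'
from h import *
T=Cam("top","pics/top0.npz");S=Cam("side","pics/side0.npz")
a=cv2.resize(T.im[115:245,110:215],None,fx=3.8,fy=3.8,interpolation=cv2.INTER_CUBIC)
b=cv2.resize(S.im[80:190,200:320],None,fx=3.3,fy=3.3,interpolation=cv2.INTER_CUBIC)
w=np.zeros((500,800,3),np.uint8);w[:a.shape[0],:a.shape[1]]=a;w[:b.shape[0],402:402+b.shape[1]-0]=b[:, :398]
cv2.imwrite("pics/c1.png",w)
E
```

```text
(no output)
```

View pics/c1.png

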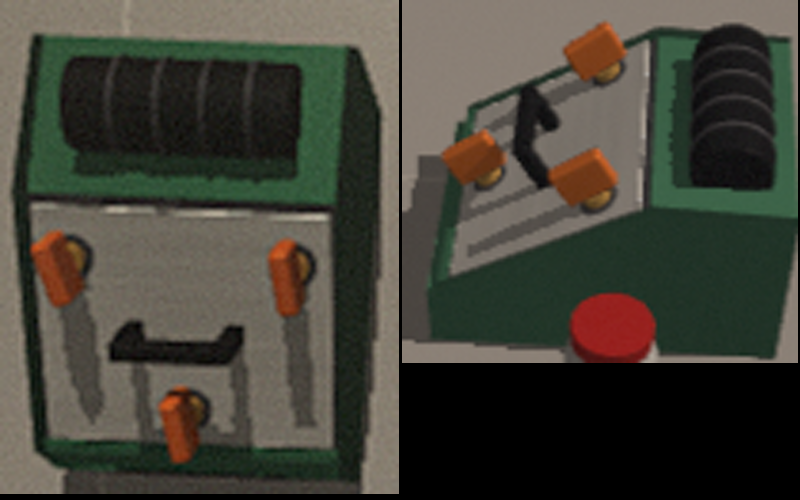

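```bash
cat > m2.py <<'E'
from h import *
T=Cam("top","pics/top0.npz");S=Cam("side","pics/side0.npz")
t=lambda x,y:np.array([110+x/3.8,115+y/3.8])-.4
s=lambda x,y:np.array([200+(x-402)/3.3,80+y/3.3])-.4
for n,p in dict(bl=(38,37),br=(349,47),fr=(333,205),fl=(28,195)).items(): print(n,T.plane(t(*p),153).round(1))
print("side fr",S.plane(s(651,209),153).round(1),"fl",S.plane(s(655,30),153).round(1))
def om(im):
    h=cv2.cvtColor(im,cv2.COLOR_BGR2HSV);return (h[...,0]>3)&(h[...,0]<15)&(h[...,1]>165)&(h[...,2]>90)
bt=[b for b in blobs(om(T.im)) if 110<b[0][0]<215 and 115<b[0][1]<245]
bs=[b for b in blobs(om(S.im)) if 200<b[0][0]<320 and 80<b[0][1]<150]
bt=sorted(bt,key=lambda b:b[0][0]); bs=sorted(bs,key=lambda b:b[0][1])
print([(b[0].round(1),b[1]) for b in bt],[(b[0].round(1),b[1]) for b in bs])
for n,i,j in(("left",0,0),("low",1,1),("right",2,2)):
    P,e=tri(T,bt[i][0],S,bs[j][0]);print(n,P.round(1),round(e,1))
print("handle",tri(T,t(176,348),S,s(529,140)))
print("hl",tri(T,t(111,345),S,s(525,97)),"hr",tri(T,t(241,343),S,s(540,178)))
E
python3 m2.py
```

```text
bl [705.4 323.8 153. ]
br [697.3 113.  153. ]
fr [587.5 121.2 153. ]
fl [595.2 323.3 153. ]
side fr [589.2 119.3 153. ] fl [595.7 332.3 153. ]
[(array([123.6, 184.7]), np.int32(120)), (array([155.6, 227.3]), np.int32(89)), (array([184.3, 187.6]), np.int32(99))] [(array([258. ,  95.2]), np.int32(183)), (array([221.2, 127.1]), np.int32(173)), (array([254.6, 133.2]), np.int32(212))]
left [546.4 303.5 152.5] 1.2
low [446.6 233.6  97.4] 1.8
right [538.8 152.3 153.2] 0.1
handle (array([495.5792111 , 228.07134565, 122.34002714]), np.float64(3.127575406460394))
hl (array([493.40960772, 267.09161845, 135.05088808]), np.float64(8.24822513049613)) hr (array([502.63683786, 186.33293842, 118.69396067]), np.float64(3.6135227892735595))
```

```bash
cat >> h.py <<'E'
C=np.array([514,229.5,105.]);YAW=np.radians(-2.3)
def W(p):  # cover frame -> world (seated)
    c,s=np.cos(YAW),np.sin(YAW);a,b=np.cos(np.pi/6),.5
    R=np.array([[c,-s,0],[s,c,0],[0,0,1]])@np.array([[a,0,-b],[0,1,0],[b,0,a]])
    return C+np.atleast_2d(p)@R.T
SC=dict(left=(50,75),right=(50,-75),low=(-58,0))
def overlay(cam,box,k,ang={}):
    x0,x1,y0,y1=box;im=cv2.resize(cam.im[y0:y1,x0:x1],None,fx=k,fy=k,interpolation=cv2.INTER_CUBIC)
    def pl(P,col,cl=True):
        q=((cam.proj(W(P))-[x0,y0]+.5)*k).astype(np.int32);cv2.polylines(im,[q],cl,col,1)
    pl([(-85,-100,5),(85,-100,5),(85,100,5),(-85,100,5)],(255,0,255))
    pl([(-7,-40,50),(7,-40,50),(7,40,50),(-7,40,50)],(255,255,0))
    for n,(x,y) in SC.items():
        t=ang.get(n,.3);d=np.array([np.cos(t),np.sin(t)])*22
        e=np.array([-d[1],d[0]])/22*7
        for z in(13,47): pl([(x+i*d[0]+j*e[0],y+i*d[1]+j*e[1],z) for i,j in((1,1),(1,-1),(-1,-1),(-1,1))],(255,255,255))
    return im
def both(name,ang={}):
    T,S=Cam("top"),Cam("side")
    a=overlay(T,(105,215,120,250),3.5,ang);b=overlay(S,(200,320,70,190),3.4,ang)
    w=np.zeros((460,800,3),np.uint8);w[:a.shape[0],:a.shape[1]]=a;w[:b.shape[0],390:390+b.shape[1]]=b
    cv2.imwrite(name,w)
E
python3 -c "from h import *;both('pics/o1.png')"
```

```text
(no output)
```

View pics/o1.png

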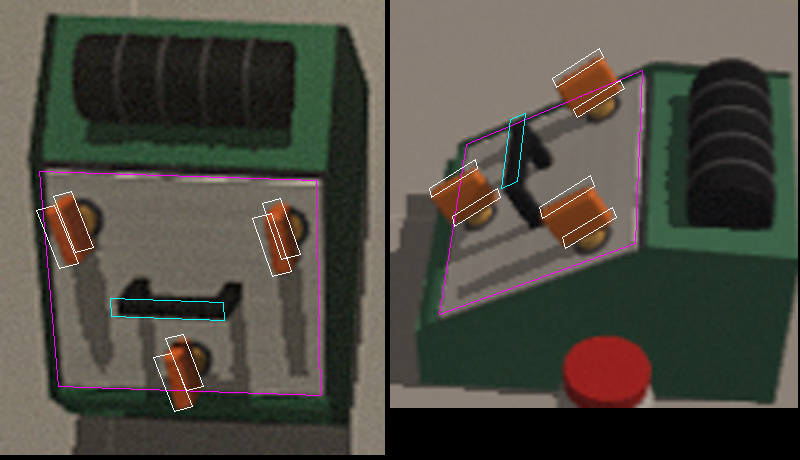

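Overlay is off by a few mm, so I correct the centre to about (516, 227). I'll push each wing's lower end with the shut fingers, towards −y and then up-slope. First I go above the left screw.

```bash
python3 -m jog '[[0.98,-0.68,0,-1,0],[0.98,-0.68,0,-1,0],[0.98,-0.68,0,-1,0],[0.98,-0.68,0,-1,0],[0.98,-0.68,0,-1,0],[0.98,-0.68,0,-1,0],[0.98,-0.68,0,-1,0],[0.98,-0.68,0,-1,0],[0.98,-0.68,0,-1,0],[0.98,-0.68,0,-1,0]]' ; python3 -m jog '[[0.98,-0.68,0,-1,0],[0.98,-0.68,0,-1,0],[0.98,-0.68,0,-1,0],[0.98,-0.68,0,-1,0],[0.98,-0.68,0,-1,0],[0,0,0,-0.8,0],[0,0,-0.5,-0.8,0],[0,0,-0.5,-0.8,0],[0,0,-0.5,0,0],[0,0,0,0,0]]'; python3 - <<'E'
from h import *
o=get_obs();print(o["joint_positions"].round(2),o["orientation"].round(3))
E
```

```text
time: 1.03
eef_pos: [417.9, 393.9, 231.2]
orientation: [0.521, 0.853, -0.0, -0.0]
contact_force: [0.3, -0.3, -0.7]
gripper_width: -0.003
time: 1.87
eef_pos: [514.0, 326.0, 198.8]
orientation: [0.72, 0.694, -0.002, -0.001]
contact_force: [-0.1, -0.3, 0.0]
gripper_width: 0.003
[ 0.55  0.4   1.53 -0.    1.22  0.58] [ 0.72   0.694 -0.002 -0.001]
```

```bash
python3 -m jog '[[0,0,-0.9,0,0],[0,0,-0.9,0,0],[0,0,-0.8,0,0],[0,0,0,0,0]]'; python3 -m jog '[[0,-0.5,0,0,0],[0,-0.5,0,0,0],[0,-0.4,0,0,0],[0,0,0,0,0]]'; python3 -m jog '[[0.1,-0.4,0,0,0],[0.1,-0.4,0,0,0],[0.1,-0.3,0,0,0],[0,0,0,0,0]]'; python3 -c "
from h import *
import h
h.C[:]=(516,227,105)
both('pics/o2.png',dict(left=1.57))"
```

```text
time: 2.2
eef_pos: [513.3, 325.8, 146.2]
orientation: [0.72, 0.694, -0.003, -0.001]
contact_force: [-0.1, -0.8, -0.4]
gripper_width: 0.0
time: 2.53
eef_pos: [514.5, 298.6, 150.9]
orientation: [0.721, 0.693, 0.001, -0.001]
contact_force: [-3.5, 3.2, 0.2]
gripper_width: 0.001
time: 2.87
eef_pos: [518.8, 276.6, 150.7]
orientation: [0.721, 0.693, -0.001, -0.002]
contact_force: [-7.7, 4.1, 2.1]
gripper_width: 0.002
```

View pics/o2.png

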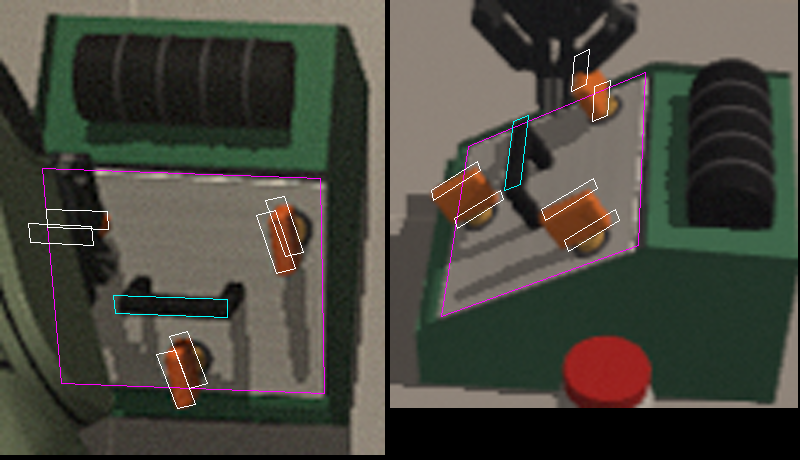

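```bash
python3 -m jog '[[0.1,0.2,0,0,0],[0.1,0.2,0,0,0],[0,0,0,0,0]]';python3 -m jog '[[0.1,0,0,0,0],[0,0,0,0,0]]'; python3 -c "
from h import *
import h
h.C[:]=(519,225,105)
both('pics/o3.png',dict(left=1.57,right=.2,low=.2))"
```

```text
time: 3.22
eef_pos: [520.3, 281.6, 150.2]
orientation: [0.721, 0.693, -0.006, -0.002]
contact_force: [-13.0, -5.5, 6.3]
gripper_width: -0.001
time: 3.38
eef_pos: [520.5, 281.5, 150.3]
orientation: [0.721, 0.693, -0.007, -0.003]
contact_force: [-17.9, -4.4, 9.5]
gripper_width: -0.004
```

View pics/o3.png

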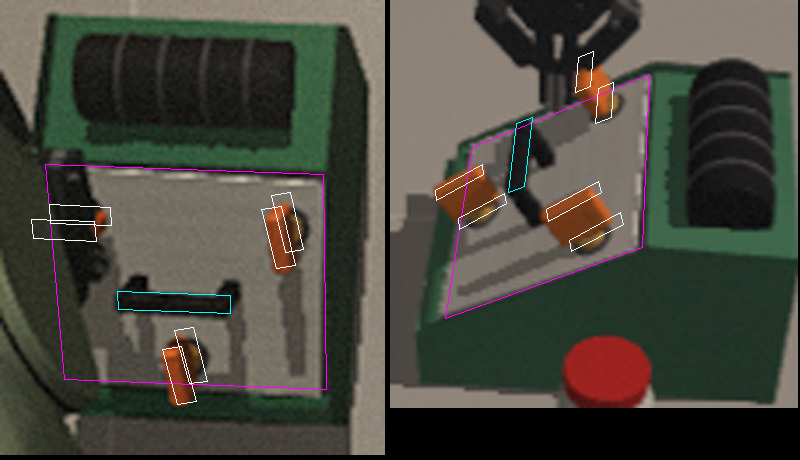

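Left screw is at its stop: the force rises without motion and its wing is edge-on. Next is the low screw.

```bash
python3 -m jog '[[-0.6,0,0,0,0],[0,0,1,0,0],[0,0,1,0,0],[-0.5,-0.2,0.5,0,0],[-0.85,-0.35,0,0,0],[-0.85,-0.35,0,0,0],[-0.85,-0.35,0,0,0],[-0.85,-0.35,0,0,0],[-0.85,0,0,0,0],[0,0,-0.9,0,0]]'; python3 -m jog '[[0,0,-0.9,0,0],[0,0,-0.9,0,0],[0,0,-0.9,0,0],[0,0,-0.9,0,0],[0,0,-0.65,0,0],[0,0,0,0,0]]'
```

```text
time: 4.32
eef_pos: [418.7, 252.2, 184.8]
orientation: [0.721, 0.693, 0.003, 0.001]
contact_force: [-0.6, 0.7, 0.8]
gripper_width: 0.001
time: 4.82
eef_pos: [418.2, 251.0, 94.8]
orientation: [0.721, 0.693, -0.002, -0.0]
contact_force: [0.6, 0.6, 0.4]
gripper_width: -0.003
```

Now push −y, then upslope.

```bash
python3 -m jog '[[0,-0.5,0,0,0],[0,-0.5,0,0,0],[0.05,-0.4,0,0,0],[0.1,-0.3,0,0,0],[0.1,-0.25,0,0,0],[0,0,0,0,0]]'; python3 -m jog '[[0.1,0,0,0,0],[0,0,0,0,0]]'; python3 -m jog '[[0.1,0,0,0,0],[0,0,0,0,0]]'
```

```text
time: 5.32
eef_pos: [422.1, 213.0, 97.3]
orientation: [0.722, 0.692, -0.001, -0.002]
contact_force: [-8.5, 5.1, 2.8]
gripper_width: 0.0
time: 5.48
eef_pos: [422.3, 213.0, 97.3]
orientation: [0.722, 0.692, -0.003, -0.003]
contact_force: [-13.8, 6.0, 6.9]
gripper_width: 0.001
time: 5.65
eef_pos: [422.5, 212.9, 97.2]
orientation: [0.722, 0.692, -0.005, -0.005]
contact_force: [-17.3, 5.9, 10.0]
gripper_width: -0.001
```

```bash
python3 -m jog '[[-0.5,0,0,0,0],[0,0,1,0,0],[0,0,1,0,0],[0,0,1,0,0],[0,0,1,0,0],[0,0,1,0,0],[0.9,-0.45,0.5,0,0],[0.9,-0.45,0,0,0],[0.9,-0.45,0,0,0],[0.9,-0.45,0,0,0]]'; python3 -m jog '[[0.9,-0.35,0,0,0],[0,0,-0.8,0,0],[0,0,-0.8,0,0],[0,0,-0.8,0,0],[0,0,0,0,0]]'
```

```text
time: 6.48
eef_pos: [492.1, 176.3, 208.5]
orientation: [0.721, 0.693, 0.002, 0.001]
contact_force: [-1.2, 0.4, 1.0]
gripper_width: 0.001
time: 6.9
eef_pos: [507.5, 169.0, 156.9]
orientation: [0.721, 0.693, -0.002, -0.001]
contact_force: [-0.8, -0.9, 0.3]
gripper_width: 0.001
```

```bash
python3 -m jog '[[0.05,0,-0.45,0,0],[0,-0.5,0,0,0],[0,-0.5,0,0,0],[0.05,-0.4,0,0,0],[0.1,-0.3,0,0,0],[0.1,-0.15,0,0,0],[0,0,0,0,0]]'; python3 -m jog '[[0.1,0,0,0,0],[0,0,0,0,0]]'; python3 -m jog '[[0.1,0,0,0,0],[0,0,0,0,0]]'; python3 -m jog '[[-0.6,0,0,0,0],[0,0,1,0,0],[-0.5,0,1,0,0],[-1,0,1,0,0],[-1,0,0,0,0],[-1,0,0,0,0],[-1,0,0,0,0],[-1,0,0,0,0],[-1,0,0,0,0],[-1,0,0,0,0]]';python3 -c "
from h import *
import h
h.C[:]=(517.5,225,103)
both('pics/o4.png',dict(left=1.57,right=1.57,low=1.57))"
```

```text
time: 7.48
eef_pos: [512.1, 133.9, 150.1]
orientation: [0.721, 0.693, -0.001, -0.003]
contact_force: [-8.5, 4.9, 2.6]
gripper_width: -0.003
time: 7.65
eef_pos: [512.3, 133.8, 150.0]
orientation: [0.721, 0.693, -0.003, -0.004]
contact_force: [-12.8, 4.8, 6.2]
gripper_width: -0.001
time: 7.82
eef_pos: [512.4, 133.8, 150.0]
orientation: [0.721, 0.693, -0.005, -0.005]
contact_force: [-18.0, 3.6, 9.7]
gripper_width: -0.002
time: 8.65
eef_pos: [356.5, 132.9, 210.4]
orientation: [0.721, 0.693, 0.001, 0.001]
contact_force: [-0.1, 0.1, -0.3]
gripper_width: -0.001
```

View pics/o4.png

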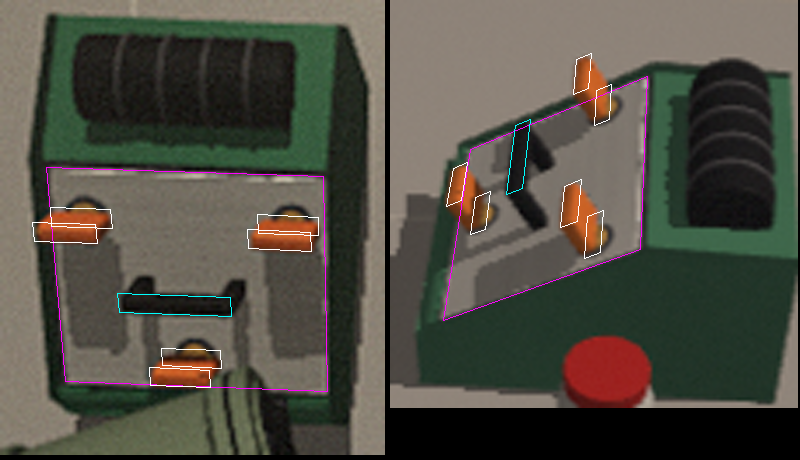

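All three wings lie along cover y and the cover is in its seat. Next I go to the handle.

```bash
python3 -m jog '[[0.89,0.58,0,0,0.5],[0.89,0.58,0,0,0.5],[0.89,0.58,0,0,0.5],[0.89,0.58,0,0,0.5],[0.89,0.58,0,0,0.5],[0.89,0.58,0,0,0.5],[0.89,0.58,0,0,0.5],[0.89,0.58,0,0,0.5],[0,0,0,0,0.5],[0,0,0,0,0.5]]'; python3 -m jog '[[0,0,-0.83,0,0.5],[0,0,-0.83,0,0.5],[0,0,-0.83,0,0.5],[0,0,-0.83,0,0.5],[0,0,-0.83,0,0.5],[0,0,0,0,0.5]]'; python3 -c "
from h import *
S=Cam('side');cv2.imwrite('pics/g1.png',cv2.resize(S.im[60:180,180:330],None,fx=4.5,fy=4.5,interpolation=cv2.INTER_CUBIC))"
```

```text
time: 9.58
eef_pos: [501.1, 226.4, 209.4]
orientation: [0.721, 0.693, 0.0, 0.0]
contact_force: [-0.5, -0.8, -0.4]
gripper_width: 0.504
time: 10.08
eef_pos: [497.3, 224.8, 123.9]
orientation: [0.721, 0.693, -0.003, -0.001]
contact_force: [-0.1, 0.5, -0.6]
gripper_width: 0.498
```

View pics/g1.png

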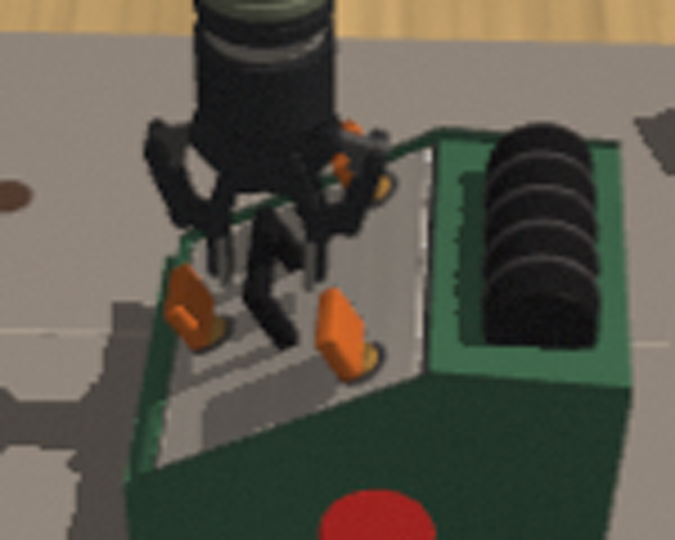

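The bar sits between the fingers (x 210–320 px). I close the gripper.

```bash
python3 -m jog '[[0,0,0,0,0.3],[0,0,0,0,0.2],[0,0,0,0,0],[0,0,0,0,0],[0,0,0,0,0],[0,0,0,0,0]]'
```

```text
time: 10.63
eef_pos: [494.1, 226.4, 127.9]
orientation: [0.721, 0.693, -0.004, -0.004]
contact_force: [-14.6, 0.9, 11.1]
gripper_width: 0.185
```

```bash
python3 -m jog '[[-0.3,0,0.26,0,0],[-0.18,0,0.3,0,0],[-0.18,0,0.3,0,0]]';python3 -m jog '[[-0.18,0,0.3,0,0],[-0.18,0,0.3,0,0],[-0.18,0,0.3,0,0],[0,0,0,0,0]]'; python3 -c "
from h import *
S=Cam('side');cv2.imwrite('pics/g2.png',cv2.resize(S.im[60:180,180:330],None,fx=4.5,fy=4.5,interpolation=cv2.INTER_CUBIC))"
```

```text
time: 10.88
eef_pos: [486.4, 226.5, 144.5]
orientation: [0.721, 0.693, 0.001, 0.0]
contact_force: [-0.2, 0.1, -4.4]
gripper_width: 0.18
time: 11.22
eef_pos: [475.6, 226.8, 163.0]
orientation: [0.721, 0.693, 0.001, 0.0]
contact_force: [-0.4, -0.2, -4.1]
gripper_width: 0.182
```

View pics/g2.png

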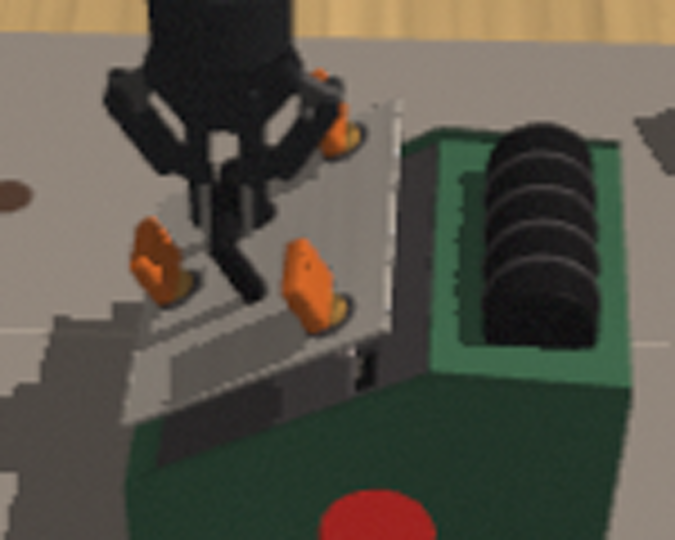

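The cover is off its seat, clear and held at about 30°. I raise it and carry it above can height.

```bash
python3 -m jog '[[0,0,0.6,0,0],[0,0,0.9,0,0],[0,0,0.9,0,0],[0,0,0.9,0,0],[0,0,0.9,0,0],[0,0,0.9,0,0],[0,0,0.6,0,0],[0,-0.3,0.2,0,0],[0,-0.7,0,0,0],[0,-0.9,0,0,0]]'; python3 -m jog '[[0.08,-0.95,0,0,0],[0.08,-0.95,0,0,0],[0.08,-0.95,0,0,0],[0.08,-0.95,0,0,0],[0.08,-0.95,0,0,0],[0.08,-0.95,0,0,0],[0.08,-0.95,0,0,0],[0.08,-0.95,0,0,0],[0.08,-0.95,0,0,0],[0.08,-0.95,0,0,0]]'; python3 -m jog '[[0,-0.95,0,0,0],[0,-0.95,0,0,0],[0,-0.95,0,0,0],[0,-0.95,0,0,0],[0,-0.95,0,0,0],[0,-0.95,0,0,0],[0,-0.95,0,0,0],[0,-0.8,0,0,0],[0,-0.5,0,0,0],[0,-0.3,0,0,0]]'; python3 -m jog '[[0,0,0,0,0],[0,0,0,0,0]]'
python3 - <<'E'
from h import *
o=get_obs();print(o["eef_pos"].round(1),o["joint_positions"].round(2))
T,S=Cam("top"),Cam("side")
cv2.imwrite("pics/r1.png",np.hstack([cv2.resize(T.im[140:300,240:400],(400,400)),cv2.resize(S.im[130:370,140:380],(400,400))]))
E
```

```text
time: 12.1
eef_pos: [475.1, 187.8, 278.4]
orientation: [0.72, 0.694, -0.001, -0.0]
contact_force: [0.1, 0.3, -4.1]
gripper_width: 0.183
time: 12.93
eef_pos: [490.2, -3.6, 277.9]
orientation: [0.721, 0.693, -0.001, -0.001]
contact_force: [0.3, 0.7, -5.0]
gripper_width: 0.187
time: 13.77
eef_pos: [490.4, -168.0, 278.2]
orientation: [0.721, 0.693, -0.001, -0.001]
contact_force: [-0.1, 0.7, -3.2]
gripper_width: 0.183
time: 13.93
eef_pos: [491.1, -166.2, 279.0]
orientation: [0.721, 0.693, -0.0, -0.001]
contact_force: [0.1, 0.7, -3.8]
gripper_width: 0.185
[ 491.1 -166.2  279. ] [-0.35  0.2   1.61  0.    1.33 -0.31]
```

View pics/r1.png

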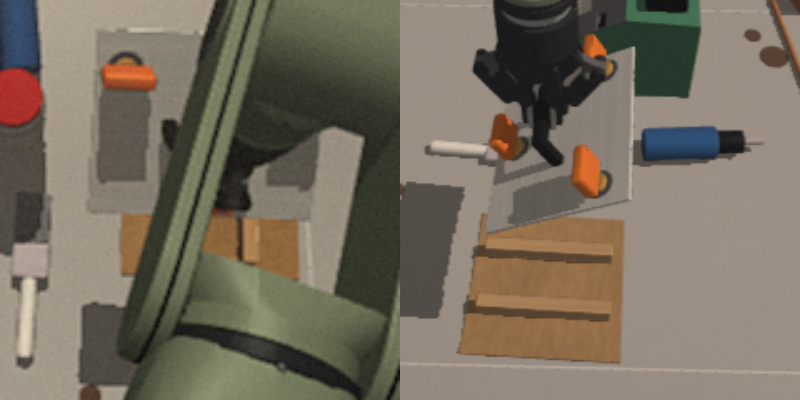

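```bash
python3 -m jog '[[0,-0.8,-0.4,0,0],[0,-0.8,-0.8,0,0],[0,-0.7,-0.9,0,0],[0,-0.4,-0.9,0,0],[0,0,-0.9,0,0],[0,0,-0.9,0,0],[0,0,-0.9,0,0],[0,0,-0.5,0,0],[0,0,0,0,0],[0,0,0,0,0]]'
python3 - <<'E'
from h import *
o=get_obs();e=o["eef_pos"];print(e.round(1))
T,S=Cam("top"),Cam("side")
def om(im):
    h=cv2.cvtColor(im,cv2.COLOR_BGR2HSV);return (h[...,0]>3)&(h[...,0]<15)&(h[...,1]>165)&(h[...,2]>90)
for n,c in(("T",T),("S",S)):
    for b in blobs(om(c.im)):
        print(n,b[0].round(1),b[1],[ (c.plane(b[0],e[2]+14+d)[:2]-e[:2]).round(1).tolist() for d in(-36.6,17.4)])
cv2.imwrite("pics/r2.png",cv2.resize(S.im[150:370,120:400],None,fx=2.8,fy=2.8))
E
```

```text
time: 14.87
eef_pos: [491.8, -220.0, 155.7]
orientation: [0.72, 0.694, 0.0, -0.0]
contact_force: [-0.7, 0.1, -5.0]
gripper_width: 0.182
[ 491.8 -220.   155.7]
T [126.4  66.3] 371 [[387.3, 543.3], [357.1, 523.7]]
T [307.7 182.1] 150 [[64.1, 62.1], [52.8, 70.7]]
S [255.1 224.7] 219 [[52.3, 110.2], [52.2, 72.8]]
S [205.3 271.2] 300 [[-43.8, -3.2], [-36.9, -32.4]]
S [250.7 297.5] 361 [[46.6, -56.4], [46.9, -81.8]]
```

View pics/r2.png

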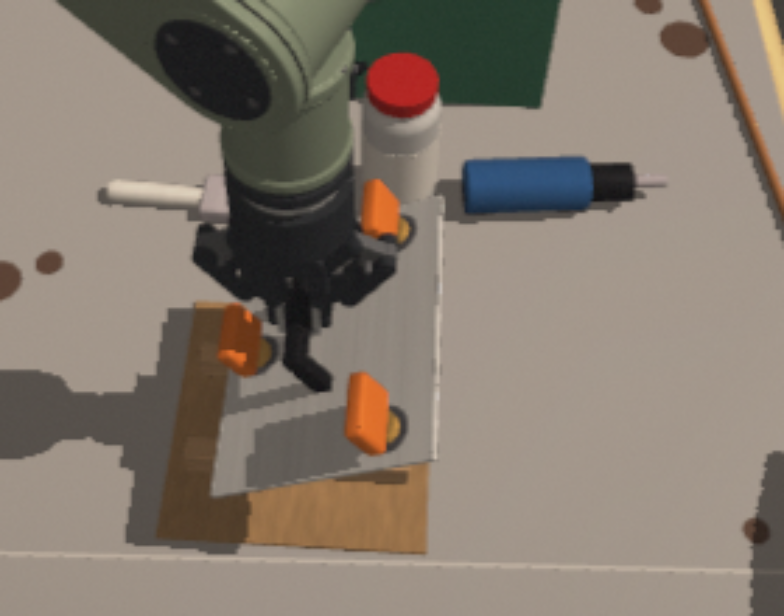

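Cover centre is about 2–3 mm to −y, tilt still 30° and yaw square. Plan: touch the low edge near the batten ends, then follow the arc pivoting about that edge so the cover levels.

```bash
python3 -m jog '[[-0.5,0.1,-0.5,0,0],[-0.6,0.05,-0.7,0,0],[-0.5,0,-0.7,0,0],[0,0,-0.6,0,0],[0,0,-0.3,0,0],[0,0,0,0,0],[0,0,0,0,0]]'; python3 -m jog '[[0,0,-0.15,0,0],[0,0,-0.15,0,0],[0,0,0,0,0]]'
```

```text
time: 15.55
eef_pos: [460.6, -217.8, 100.5]
orientation: [0.721, 0.693, 0.0, 0.001]
contact_force: [-0.5, -0.8, -3.9]
gripper_width: 0.183
time: 15.8
eef_pos: [460.6, -217.8, 94.0]
orientation: [0.721, 0.693, 0.0, 0.001]
contact_force: [0.6, 1.1, -2.9]
gripper_width: 0.183
```

```bash
python3 -m jog '[[0,0,-0.15,0,0],[0,0,0,0,0]]'; python3 -m jog '[[0.33,0,-0.26,0,0],[0.33,0,-0.26,0,0],[0.28,0,-0.31,0,0]]'; python3 -m jog '[[0.28,0,-0.31,0,0],[0.22,0,-0.35,0,0],[0,0,0,0,0]]'; python3 -c "
from h import *
S=Cam('side');cv2.imwrite('pics/r3.png',cv2.resize(S.im[180:370,120:400],None,fx=2.8,fy=2.8))"
```

```text
time: 15.97
eef_pos: [462.5, -218.1, 92.3]
orientation: [0.721, 0.693, 0.002, 0.003]
contact_force: [4.0, 1.7, 5.4]
gripper_width: 0.183
time: 16.22
eef_pos: [479.4, -217.8, 73.9]
orientation: [0.721, 0.693, 0.0, 0.001]
contact_force: [0.8, -0.5, -2.0]
gripper_width: 0.162
time: 16.47
eef_pos: [488.6, -217.1, 58.8]
orientation: [0.721, 0.693, -0.0, -0.001]
contact_force: [1.0, -1.0, -2.3]
gripper_width: 0.154
```

View pics/r3.png

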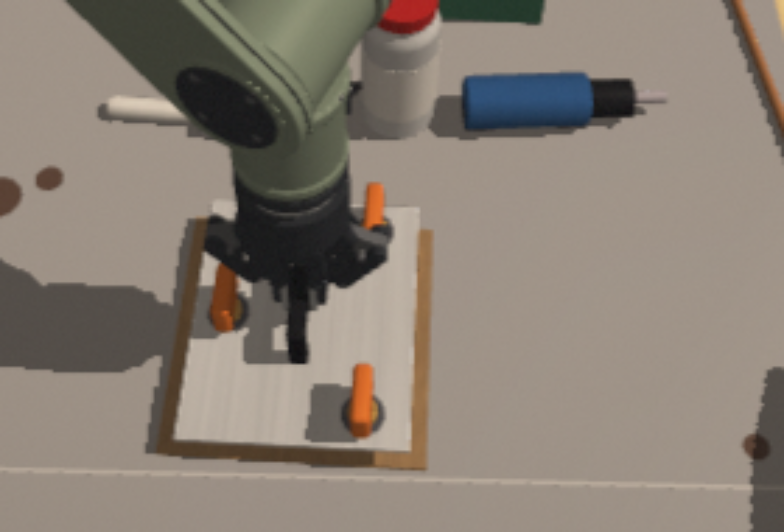

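The cover is almost level and centred over the rest. I lower in small steps until the load comes off.

```bash
python3 -m jog '[[0,0,-0.1,0,0],[0,0,0,0,0]]'; python3 -m jog '[[0,0,-0.1,0,0],[0,0,0,0,0]]'; python3 -m jog '[[0,0,-0.1,0,0],[0,0,0,0,0]]'
```

```text
time: 16.68
eef_pos: [488.2, -217.2, 58.6]
orientation: [0.721, 0.693, 0.0, -0.0]
contact_force: [1.7, 1.2, -0.8]
gripper_width: 0.151
time: 16.85
eef_pos: [488.8, -217.4, 57.2]
orientation: [0.721, 0.693, 0.001, 0.001]
contact_force: [1.8, 1.3, 0.0]
gripper_width: 0.148
time: 17.02
eef_pos: [489.4, -217.5, 56.1]
orientation: [0.721, 0.693, 0.001, 0.001]
contact_force: [1.9, 4.2, 7.1]
gripper_width: 0.149
```

```bash
python3 -m jog '[[0,0,-0.05,0,0],[0,0,0,0,0],[0,0,0,0,0]]'; python3 -m jog '[[0,0,0.05,0,0.22],[0,0,0,0,0.3],[0,0,0,0,0.45],[0,0,0,0,0.5],[0,0,0,0,0.5],[0,0,0,0,0.5]]'; python3 -m jog '[[0,0,0.3,0,0.5],[0,0,0.6,0,0.5],[0,0,1,0,0.5],[0,0,1,0,0.5],[0,0,1,0,0.5],[0,0,1,0,0.5],[0,0,1,0,0.5],[0,0,1,0,0.5],[0,0,1,0,0.5],[0,0,0.5,0,0.5]]'; python3 -m jog '[[-1,0,0,0,0.5],[-1,0,0.5,0,0.5],[-1,0,0.5,0,0.5],[-1,0,0,0,0.5],[-0.5,0,0,0,0.5],[0,0,0,0,0.5]]'
python3 - <<'E'
from h import *
T,S=Cam("top"),Cam("side")
cv2.imwrite("pics/r4.png",np.hstack([cv2.resize(T.im[150:280,260:390],(400,400)),cv2.resize(S.im[200:370,140:310],(400,400))]))
E
```

```text
time: 17.27
eef_pos: [489.4, -217.5, 56.1]
orientation: [0.721, 0.693, 0.001, 0.001]
contact_force: [-0.0, 4.7, 14.9]
gripper_width: 0.15
time: 17.77
eef_pos: [488.1, -217.4, 54.4]
orientation: [0.721, 0.693, -0.0, -0.0]
contact_force: [0.2, -0.5, -0.2]
gripper_width: 0.503
time: 18.6
eef_pos: [489.2, -217.8, 225.7]
orientation: [0.721, 0.693, 0.001, 0.002]
contact_force: [1.1, -1.1, 0.5]
gripper_width: 0.501
time: 19.1
eef_pos: [396.5, -217.1, 242.7]
orientation: [0.721, 0.693, -0.0, -0.0]
contact_force: [-0.3, 0.6, 0.4]
gripper_width: 0.499
```

The picture limit is reached, so I check numerically.

```bash
python3 - <<'E'
from h import *
S=Cam("side");T=Cam("top")
def om(im):
    h=cv2.cvtColor(im,cv2.COLOR_BGR2HSV);return (h[...,0]>3)&(h[...,0]<15)&(h[...,1]>165)&(h[...,2]>90)
for n,c in(("T",T),("S",S)):
    for b in blobs(om(c.im)): print(n,b[0].round(1),b[1],c.plane(b[0],64)[:2].round(1))
for n,c,r in(("S",S,(slice(230,370),slice(160,300))),("T",T,(slice(150,280),slice(260,390)))):
    h=cv2.cvtColor(c.im,cv2.COLOR_BGR2HSV);m=np.zeros(h.shape[:2],np.uint8)
    m[r]=((h[...,1]<60)&(h[...,2]>135))[r]
    m=cv2.morphologyEx(m,cv2.MORPH_CLOSE,np.ones((9,9)));bl=max(blobs(m),key=lambda b:b[1])
    cs=max(cv2.findContours(bl[2].astype(np.uint8),0,2)[0],key=len)
    q=cv2.approxPolyDP(cv2.convexHull(cs),6,True)[:,0];P=np.array([c.plane(x,35)[:2] for x in q])
    print(n,bl[1],q.tolist(),P.round().tolist(),P.mean(0).round(1))
E
```

```text
T [126.1  66.8] 373 [916.3 349.3]
T [300.4 191.5] 61 [ 544.2 -147.9]
T [355.9 193.4] 68 [ 538.2 -298.3]
T [328.2 232.8] 83 [ 432.4 -218.4]
S [253.2 258.2] 139 [ 541.6 -151.3]
S [199.8 286.4] 167 [ 431.  -221.5]
S [248.7 324.1] 172 [ 535.4 -300.2]
S 17518 [[299, 230], [299, 369], [160, 369], [162, 230]] [[650.0, -55.0], [634.0, -375.0], [368.0, -381.0], [323.0, -63.0]] [ 493.4 -218.2]
T 11571 [[389, 150], [389, 185], [331, 279], [260, 279], [260, 150]] [[669.0, -409.0], [567.0, -401.0], [311.0, -226.0], [312.0, -37.0], [671.0, -40.0]] [ 506.1 -222.6]
```

```bash
python3 -c "
from workcell import manip;print(manip.finish_job())"
```

```text
the job is handed in; nothing more can be done
None
```

I turned all three thumbscrews to their stops, moved the cover onto the battens by its handle, and handed the job in at about 19 s. It reports no verdict.

- **Screws:** I pushed each wing round with the shut fingers. At the end the force rose without any more movement, and the camera showed all three wings along the cover's y with the cover still in its seat.
- **Moving the cover:** I gripped the handle and lifted the cover along its own normal. I carried it with its low edge about 200 mm up by dead reckoning, above the 160 mm can. I set its low edge on the battens, swung it level about that edge and released it.
- **Position:** Measured from the orange wings, the cover centre is about (490, −222) mm and the rest centre about (488, −220) mm. They are square to within about 0.5°.
- **Level:** The top and side views agree to within about 3 mm at all three screws, which fits the cover lying level. I did not measure the tilt directly.
- **Release:** The contact force was back to zero after I opened the fingers, and the tool is well clear of the cover.

Two checks failed: the final picture could not be viewed because the limit of 12 was reached, and the contour check of the plate's outline gave useless corners. The last view before release showed the can and driver where they started and only part of the brush. I did not measure any of the three afterwards.

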